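# Pack the loose connectors

### The arm

A 7-joint arm with a two-finger parallel gripper is mounted at the origin on the work surface. World frame = base frame: x ahead of the robot, y to its left, z up, the work surface at z = 0. Lengths are in m, angles in rad, forces in N, time in s.
With the tool pointing down it reaches from about 0.4 to 0.9 m from the base axis. Payload 5.5 kg.
Tool frame: the origin (TCP) lies midway between the tips of the shut fingers; the grasp point (between the pads) lies 19 mm behind it (manip.grip_depth is the distance from the TCP to the grasp point, in m); z points along the fingers, y is the line along which they close (so a half turn about z gives the same grasp; the last joint's range is limited). The gripper opens to 92 mm and grips with 3 to 60 N. Pads are 19 mm wide; open, the fingers measure 130 mm over their backs; the gripper's body (75 mm by 190 mm) begins 47 mm behind the grasp point.
Start: joints at [1.442, 0.501, -0.427, 1.55, 0.221, 1.138, -0.21], TCP at [0.248, -0.601, 0.227] pointing down, gripper open.
Joint ranges: [-2.88, 2.88], [-0.31, 2.03], [-1.54, 1.56], [0.2, 2.42], [-1.41, 4.55], [0.19, 2.02], [-2.57, 2.57]. Speed limits (rad/s): [2.57, 2.57, 3.14, 3.14, 3.14, 3.14, 3.14].

### API

Orientations are given as a unit quaternion [x, y, z, w].
In Python, from bench import manip, effector, viewer gives the robot as it stands. Calls block until the motion is done:
- manip.move_pose(position, orientation): joint-space move of the TCP to a pose.
- manip.servo_line(position, ori=None, vel=0.15): straight line of the TCP; ori=None keeps the orientation; vel is the mean speed in m/s.
- manip.movej(angles): joint-space move.
- effector.open_jaws() and effector.close(f_grip=None): open the fingers fully, or close them until they stop; f_grip is the grip in N (None keeps the last).
- manip.sleep(seconds).
- manip.solve_ik(position, orientation): joint angles nearest the present ones, or None.
- viewer.get_image(name): name is "side" or "top"; returns the picture (480x640x3 uint8, red, green, blue); there is no depth.
- viewer.get_calibration(name): a dict with "vfov" (degrees; the focal length in pixels is half the picture's height over the tangent of half this angle, whatever the lens; pixels are square), "cx", "cy" (the principal point, pixels), "eye" and "attitude" of the camera in the world. Camera axes: x right, y down, z forward; pixel columns grow to the right and rows downward; lengths in m; the calibration is good to about 2 mm. A picture is of the moment at which its call begins. get_calibration takes no time and is no camera call.
A pose or a line that the arm cannot do raises manip.PlanningError and nothing moves.
- manip.hand_in(): hands the job in; it is judged then, once.
Readings, each from a call of its own:
- manip.current_clock(): time.
- manip.current_q(): joint angles.
- manip.current_joint_velocities(): joint speeds.
- manip.current_tau(): joint torques, N m.
- manip.current_tool_pos(): TCP position.
- manip.current_tcp_rot(): TCP orientation.
- manip.current_force(): force on the tool from outside, world axes, zero at the start.
- manip.current_wrist_torque(): the same for the moment, N m.
- manip.current_finger_gap(): finger opening in m.
- manip.current_gripper_force(): force on a finger pad.
Only numpy, scipy, OpenCV 4.12 (cv2) and the standard library are available. Lean on these libraries where they do the work, as an engineer would, in place of code of your own. Each camera call takes 0.05 s, during which the arm holds its last target. There are 200 camera calls.

### The job

Make up the small carton by raising its three folded-down panels until they stand upright, and only then use the scoop to move all the loose elbow connectors from the open wooden tray into the carton, tipping them in from low down and without touching them with the fingers. Finish with the panels still upright and the scoop standing flat in the middle of its rubber mat, and leave everything else on the desk where it is.

Things in the scene. Friction and masses are not known exactly. Their poses are not given: they have to be found in the camera images.
- carton: small cardboard carton blank fixed on a grey forming block. Origin: centre of the block's underside, on the desk. The carton's floor is 110 mm (its x) by 120 mm (its y), its upper face 28 mm above the desk. On its +x edge a wall already stands, fixed, 60 mm above the floor; its other three edges have hinged panels with lift tabs, folded down outward, nearly level, at the start
- panel_near (a joint): panel hinged along the carton's -x (robot's side) edge, 55 mm from the carton's origin, 26 mm above the desk; 4 mm thick, 60 mm high, 120 mm long. 0 = folded down level, 1.571 = upright against its stop. Stiff: it stays where it is left; lifting takes about 2 N at the tab
- tab_near (a point): point in the middle of the lift tab of panel_near: a tongue 36 mm wide and 32 mm long in the middle of the panel's outer edge, its end 92 mm from the hinge. The point is 82 mm from its hinge and at mid-thickness; moves with the panel; z is normal to the panel (up while it lies level)
- panel_left (a joint): panel hinged along the carton's +y edge, 60 mm from the carton's origin, 26 mm above the desk; 4 mm thick, 60 mm high, 110 mm long. 0 = folded down level, 1.571 = upright against its stop. Stiff: it stays where it is left; lifting takes about 2 N at the tab
- tab_left (a point): point in the middle of the lift tab of panel_left: a tongue 36 mm wide and 32 mm long in the middle of the panel's outer edge, its end 92 mm from the hinge. The point is 82 mm from its hinge and at mid-thickness; moves with the panel; z is normal to the panel (up while it lies level)
- panel_right (a joint): panel hinged along the carton's -y edge, 60 mm from the carton's origin, 26 mm above the desk; 4 mm thick, 60 mm high, 110 mm long. 0 = folded down level, 1.571 = upright against its stop. Stiff: it stays where it is left; lifting takes about 2 N at the tab
- tab_right (a point): point in the middle of the lift tab of panel_right: a tongue 36 mm wide and 32 mm long in the middle of the panel's outer edge, its end 92 mm from the hinge. The point is 82 mm from its hinge and at mid-thickness; moves with the panel; z is normal to the panel (up while it lies level)
- tray: dark wooden tray, fixed, 223 mm wide (its y), 55 mm high, walls and floor 5 mm. A divider along x at y = 0 makes two bays 104 mm wide, centred at y = +54.5 and -54.5 mm; inside, each runs from x = -112.5 to x = +127.5 mm of the origin (on the underside). At the start the connectors lie in the -x half; the +x half is clear, so the scoop can be set down there and pushed towards -x
- scoop: steel scoop, 0.22 kg. Origin: centre of the pan's underside. Pan 100 mm long (x), 96 mm wide (y), floor 2 mm, open at the front (-x): side walls only from x = -8 mm back, back wall at +50; walls 34 mm high, 3 mm thick. Upright wooden handle: 18 mm thick (y), 30 mm wide (x from +32 to +62 mm, the rearmost point), 40 to 120 mm above the underside
- mat: black rubber mat fixed on the desk, 200 mm (x) by 160 mm (y), 3 mm thick, the scoop's place; origin under its centre
- elbow1: loose right-angle aluminium connector (an L of two 20 mm thick round arms, 40 mm over each arm), polished and slippery; origin: centre of its underside as it lies flat, about midway between corner and arm ends. 40 g. May be absent
- elbow2: loose right-angle aluminium connector (an L of two 20 mm thick round arms, 40 mm over each arm), polished and slippery; origin: centre of its underside as it lies flat, about midway between corner and arm ends. 40 g. May be absent
- elbow3: loose right-angle aluminium connector (an L of two 20 mm thick round arms, 40 mm over each arm), polished and slippery; origin: centre of its underside as it lies flat, about midway between corner and arm ends. 40 g. May be absent
- elbow4: loose right-angle aluminium connector (an L of two 20 mm thick round arms, 40 mm over each arm), polished and slippery; origin: centre of its underside as it lies flat, about midway between corner and arm ends. 40 g. May be absent
- elbow5: loose right-angle aluminium connector (an L of two 20 mm thick round arms, 40 mm over each arm), polished and slippery; origin: centre of its underside as it lies flat, about midway between corner and arm ends. 40 g. May be absent
- elbow6: loose right-angle aluminium connector (an L of two 20 mm thick round arms, 40 mm over each arm), polished and slippery; origin: centre of its underside as it lies flat, about midway between corner and arm ends. 40 g. May be absent
- key: chrome straight key on a dark wooden base 160 x 75 mm, 58 mm high; not part of the job; origin under its centre
- transceiver: black plastic handheld transceiver standing upright, 36 x 60 x 125 mm with a 120 mm aerial; not part of the job; origin under its centre
- tweezers: stainless tweezers lying flat, 138 mm long; not part of the job; origin under its centre
- jar: glass jar with a twist cap, 84 mm across, 122 mm high, with spare connectors shut inside; not part of the job; origin under its centre
- mug: white ceramic mug, 82 mm across, 95 mm high, with two red screwdrivers in it standing up to 170 mm; not part of the job; origin under its centre
Not all that is in view belongs to the job. Leave any purple, turquoise or yellow look-alike of the elbow1 alone.

How it is judged:
On the way, in this order (a step that is already met when the one before it is completed fails the run):
1. all three panels of the carton stand upright (value of joint each of panel_near, panel_left, panel_right above 1.4 rad), for 0.2 s.
2. all the loose connectors lie in the erected carton (all of step 1 and x of elbow1 in the frame of carton between -0.055 and 0.055 m and y of elbow1 in the frame of carton between -0.06 and 0.06 m and z of elbow1 in the frame of carton between 0.02 and 0.08 m and x of elbow2 in the frame of carton between -0.055 and 0.055 m and y of elbow2 in the frame of carton between -0.06 and 0.06 m and z of elbow2 in the frame of carton between 0.02 and 0.08 m and x of elbow3 in the frame of carton between -0.055 and 0.055 m and y of elbow3 in the frame of carton between -0.06 and 0.06 m and z of elbow3 in the frame of carton between 0.02 and 0.08 m and x of elbow4 in the frame of carton between -0.055 and 0.055 m and y of elbow4 in the frame of carton between -0.06 and 0.06 m and z of elbow4 in the frame of carton between 0.02 and 0.08 m and x of elbow5 in the frame of carton between -0.055 and 0.055 m and y of elbow5 in the frame of carton between -0.06 and 0.06 m and z of elbow5 in the frame of carton between 0.02 and 0.08 m and x of elbow6 in the frame of carton between -0.055 and 0.055 m and y of elbow6 in the frame of carton between -0.06 and 0.06 m and z of elbow6 in the frame of carton between 0.02 and 0.08 m), for 0.3 s.
At the end, for the whole second after the job is handed in: the three panels upright (each over 1.40 rad), every connector that is present inside the carton (within its walls, origin 20 to 80 mm above the desk) and at rest, the scoop released and standing level (within 0.12 rad) on its mat, its origin within 60 mm of the mat's centre (all of step 2 and linear speed of each of elbow1, elbow2, elbow3, elbow4, elbow5, elbow6 below 0.05 m/s and horizontal distance between scoop and mat below 0.06 m and angle between scoop's own z axis and vertical below 0.12 rad and height (world z) of scoop below 0.015 m and linear speed of scoop below 0.03 m/s); the robot touches nothing.
It fails at once if the fingers touch a connector (contact force between the fingers and elbow1 above 0.3 N or contact force between the fingers and elbow2 above 0.3 N or contact force between the fingers and elbow3 above 0.3 N or contact force between the fingers and elbow4 above 0.3 N or contact force between the fingers and elbow5 above 0.3 N or contact force between the fingers and elbow6 above 0.3 N).
It fails at once if a connector is thrown or dropped from high up (faster than 2 m/s) (linear speed of any of elbow1, elbow2, elbow3, elbow4, elbow5, elbow6 above 2 m/s).
It fails at once if another thing on the desk is shifted by more than 30 mm (distance of any of key, transceiver, tweezers, jar, mug from where it was at the start of the episode above 0.03 m).
Of elbow1, elbow2, elbow3, elbow4, elbow5, elbow6 only 3 to 6 are there at a start; the rules pass over those that are not, and their reading is None.
At some moment in a run one of scoop may be knocked a few centimetres aside while the robot is not near it.
It also fails if it takes over 210 s, if anything falls off the work surface, if the arm or the gripper's body presses on something with over 40 N, if the wrist force passes 120 N, or if a joint passes its speed limit or range.

## Working session

There is one attempt and no reset: what is moved stays moved. The work goes in short steps, each a Python script; the robot and the scene stay as the last script left them, time stands still between calls to the robot, and variables do not carry over. Pictures are saved under pics/ and viewed, at most 14 in all, crops included, and the job is handed in when it is done.

```bash
ls; mkdir -p pics; python3 - <<'E'
from bench import manip, effector, viewer
import cv2
for n in ("side","top"):
    im=viewer.get_image(n); cv2.imwrite(f"pics/{n}0.png",im[:,:,::-1]); print(n,viewer.get_calibration(n))
print(manip.current_clock(),manip.current_tool_pos(),manip.current_tcp_rot(),manip.grip_depth)
E
```

```text
pics
side {'vfov': 49.42522887751568, 'cx': 312.764541439162, 'cy': 233.15587285034456, 'eye': array([0.05022699, 0.85761708, 0.74797699]), 'attitude': array([-0.22000211,  0.86324371, -0.44197058,  0.10522061])}
top {'vfov': 54.636809428270006, 'cx': 327.8515962597195, 'cy': 244.58725882393622, 'eye': array([0.2804872 , 0.01693365, 1.06128339]), 'attitude': array([ 0.71107171, -0.69514447,  0.07436931, -0.07496924])}
0.1 [ 0.24791708 -0.60017205  0.2257925 ] [ 9.80866920e-01  1.94677489e-01 -1.42266554e-04 -8.60495310e-04] 0.0188
```

View pics/top0.png

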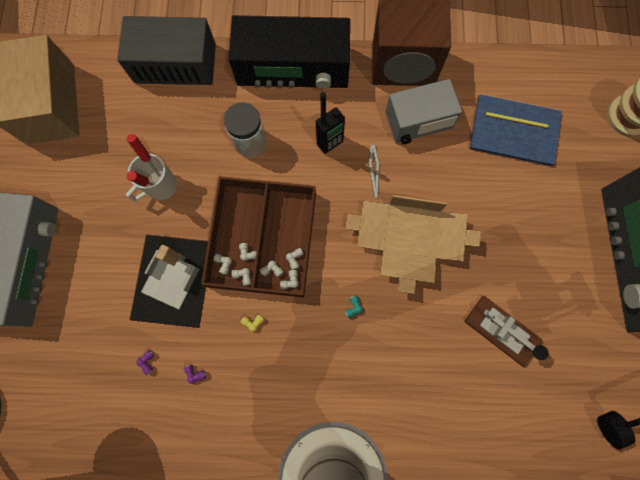

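View pics/side0.png

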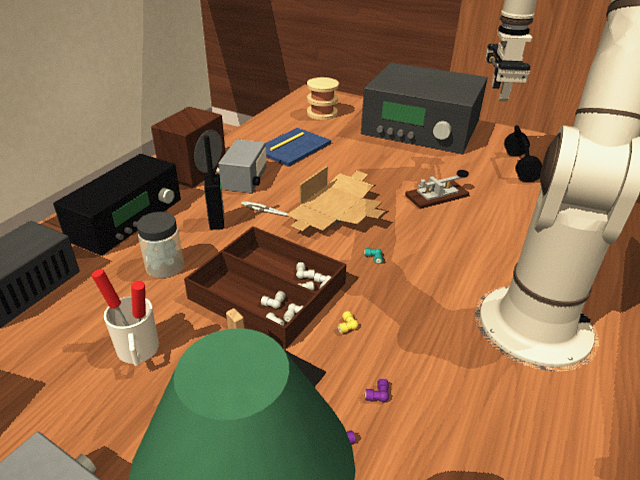

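The top view shows these things:
- **Carton:** near (412,235), with tabs at (353,222), (474,238) and (407,285).
- **Tray:** near (262,237), with white elbows at about (225,264), (246,252), (243,275), (272,269), (294,257) and (290,280).
- **Scoop and mat:** the scoop is on the mat near (170,280).

Possible confusions:
- **Elbow look-alikes:** yellow (252,323), purple (147,362) and (195,374), turquoise (354,307), and the spares in the jar (245,135). I choose only the white ones in the tray.
- **Scoop handle:** the wooden block (40,90) is a similar colour. I choose the light wood handle at (165,257) on the mat.

```bash
cat > h.py <<'E'
import numpy as np, cv2
from scipy.spatial.transform import Rotation as R
from bench import manip, effector, viewer
CAL={n:viewer.get_calibration(n) for n in("side","top")}
def ray(n,uv):
    c=CAL[n]; f=240/np.tan(np.radians(c["vfov"])/2); u=np.atleast_2d(np.array(uv,float))
    d=np.c_[(u[:,0]-c["cx"])/f,(u[:,1]-c["cy"])/f,np.ones(len(u))]
    return c["eye"],R.from_quat(c["attitude"]).apply(d)
def onz(n,uv,z):
    e,d=ray(n,uv); return (e+d*((z-e[2])/d[:,2])[:,None])[:,:2]
def proj(n,p):
    c=CAL[n]; f=240/np.tan(np.radians(c["vfov"])/2)
    q=R.from_quat(c["attitude"]).inv().apply(np.atleast_2d(p)-c["eye"])
    return np.c_[q[:,0]/q[:,2]*f+c["cx"],q[:,1]/q[:,2]*f+c["cy"]]
def tri(ut,us):
    e1,d1=ray("top",ut); e2,d2=ray("side",us); out=[]
    for a,b in zip(d1,d2):
        s=np.linalg.lstsq(np.c_[a,-b],e2-e1,rcond=None)[0]
        out.append(np.r_[(e1+a*s[0]+e2+b*s[1])/2,np.linalg.norm(e1+a*s[0]-e2-b*s[1])])
    return np.array(out)
def snap(n,name,box=None,k=1):
    im=viewer.get_image(n)[:,:,::-1].copy()
    if box: x0,y0,x1,y1=box; im=im[y0:y1,x0:x1]
    if k!=1: im=cv2.resize(im,None,fx=k,fy=k,interpolation=cv2.INTER_CUBIC)
    cv2.imwrite(f"pics/{name}.png",im)
E
python3 - <<'E'
import cv2
a=cv2.imread('pics/top0.png');b=cv2.imread('pics/side0.png')
r=lambda i,x0,y0,x1,y1,k:cv2.resize(i[y0:y1,x0:x1],None,fx=k,fy=k,interpolation=cv2.INTER_CUBIC)
cv2.imwrite('pics/c1.png',r(a,125,170,325,330,4)) 
cv2.imwrite('pics/c2.png',r(a,335,180,495,300,5))
cv2.imwrite('pics/c3.png',r(b,180,150,400,315,3.6))
E
```

```text
(no output)
```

View pics/c1.png

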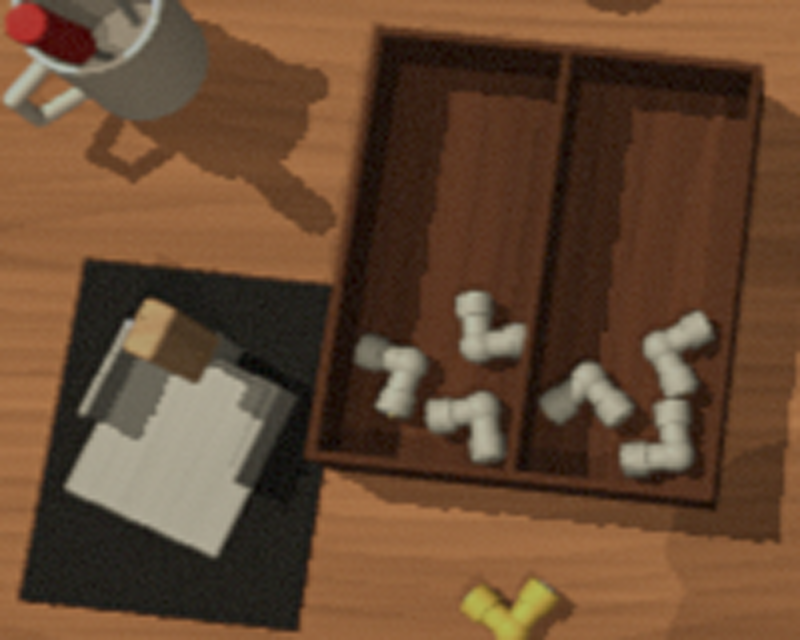

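View pics/c2.png

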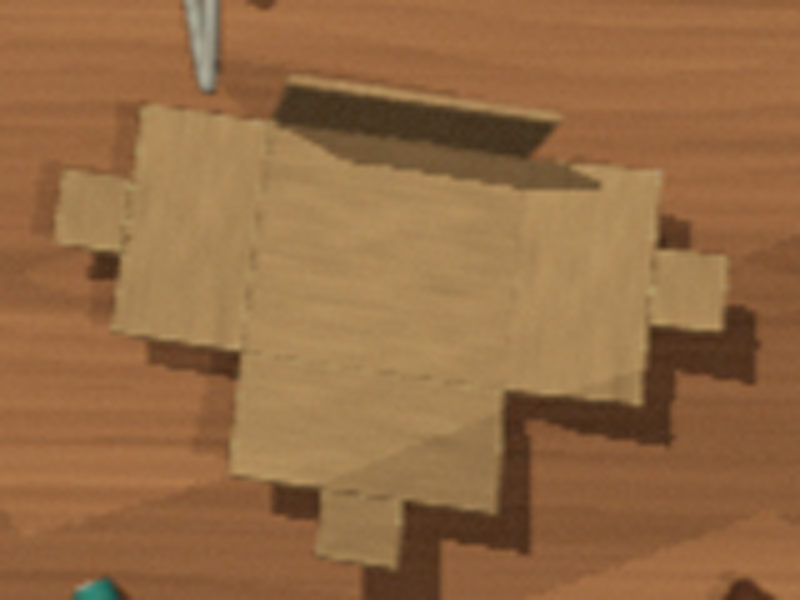

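View pics/c3.png

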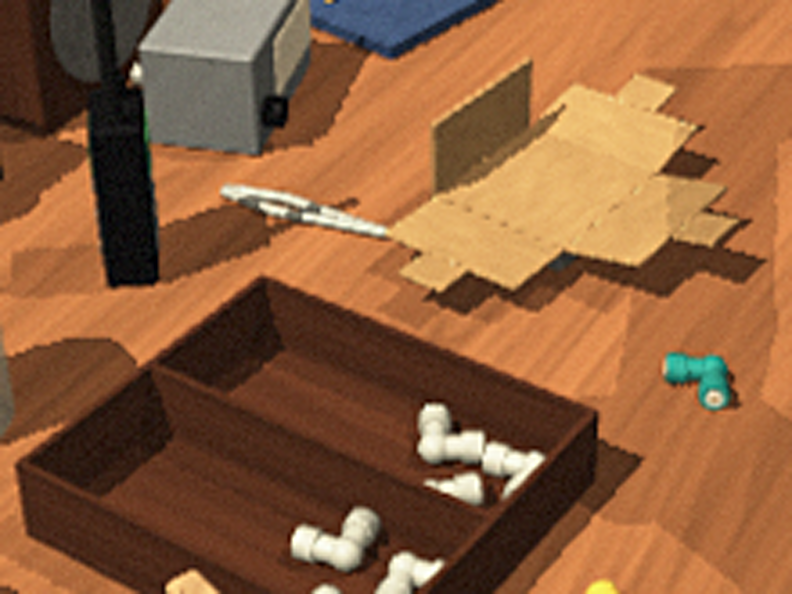

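The crops show clearly:
- **Tray bays:** three white elbows in each bay, at the near end.
- **Scoop:** on the mat, turned, with its handle at the top left. Its open front faces down-right in the picture, and its front corners are at c1 (65,487) and (217,557).
- **Carton:** three flat panels with tabs, and the fixed wall at c2 (290..560, 75..117).

```bash
python3 - <<'E'
from h import *
np.set_printoptions(precision=4,suppress=True)
def F(p,x0,y0,k): return (np.array(p,float)+.5)/k-.5+[x0,y0]
c1=lambda p:F(p,125,170,4); c2=lambda p:F(p,335,180,5); c3=lambda p:F(p,180,150,3.6)
# triangulated
print("tray rim tri",tri(c1([(375,27),(762,67),(716,507)]),c3([(18,465),(265,278),(597,412)])))
print("wall top",tri(c2([(290,75),(560,117)]),c3([(433,126),(531,60)])))
print("tabs L,L,N,N,R,R",tri(c2([(63,170),(55,245),(318,555),(396,570),(728,255),(723,330)]),c3([(400,270),(440,292),(718,245),(742,222),(640,75),(675,90)])))
print("panel outers L L N N R R",onz("top",c2([(142,103),(112,330),(232,472),(497,513),(662,170),(642,405)]),.028))
t=onz("top",c1([(375,27),(762,67),(716,507),(308,460)]),.055); print("tray",t,t.mean(0),np.degrees(np.arctan2(*(t[0]-t[3])[::-1])),np.degrees(np.arctan2(*(t[1]-t[2])[::-1])))
m=onz("top",c1([(85,258),(20,600),(298,630)]),.003); print("mat",m,(m[0]+m[2])/2,np.linalg.norm(m[0]-m[1]),np.linalg.norm(m[1]-m[2]))
s=onz("top",c1([(65,487),(217,557)]),.005);print("scoop front",s)
print("handle top",onz("top",c1([(150,298),(187,318),(163,368),(120,340)]),.123))
E
python3 - <<'E'
import cv2
a=cv2.imread('pics/top0.png');b=cv2.imread('pics/side0.png')
x=cv2.resize(a[230:320,130:215],None,fx=6,fy=6,interpolation=cv2.INTER_CUBIC)
y=cv2.resize(b[295:335,215:265],None,fx=5,fy=5,interpolation=cv2.INTER_CUBIC)
y=cv2.copyMakeBorder(y,0,x.shape[0]-y.shape[0],0,0,0)
cv2.imwrite('pics/c4.png',cv2.hconcat([x,y]))
E
```

```text
tray rim tri [[0.6491 0.2736 0.0531 0.0041]
 [0.631  0.0517 0.0506 0.0041]
 [0.3826 0.0707 0.051  0.0029]]
wall top [[ 0.6045 -0.1208  0.0823  0.0046]
 [ 0.5883 -0.2394  0.0818  0.0041]]
tabs L,L,N,N,R,R [[ 0.5742 -0.0231  0.0304  0.0034]
 [ 0.5407 -0.0198  0.0258  0.0013]
 [ 0.3963 -0.1375  0.042   0.0068]
 [ 0.3914 -0.1713  0.0422  0.0047]
 [ 0.5367 -0.3236  0.0427  0.0056]
 [ 0.5041 -0.3203  0.0399  0.0024]]
panel outers L L N N R R [[ 0.6097 -0.0589]
 [ 0.5016 -0.046 ]
 [ 0.4376 -0.1004]
 [ 0.4218 -0.2189]
 [ 0.5829 -0.2992]
 [ 0.4724 -0.2857]]
tray [[0.6504 0.2741]
 [0.6315 0.0523]
 [0.3809 0.0701]
 [0.4014 0.2926]] [0.516  0.1723] -4.251100635808383 -4.064590612637013
mat [[0.5231 0.4466]
 [0.325  0.4625]
 [0.3119 0.3048]] [0.4175 0.3757] 0.19877414891131842 0.15815946086563296
scoop front [[0.3888 0.4432]
 [0.3513 0.3532]]
handle top [[0.4752 0.3622]
 [0.4651 0.3421]
 [0.4387 0.3519]
 [0.4528 0.3754]]
```

View pics/c4.png

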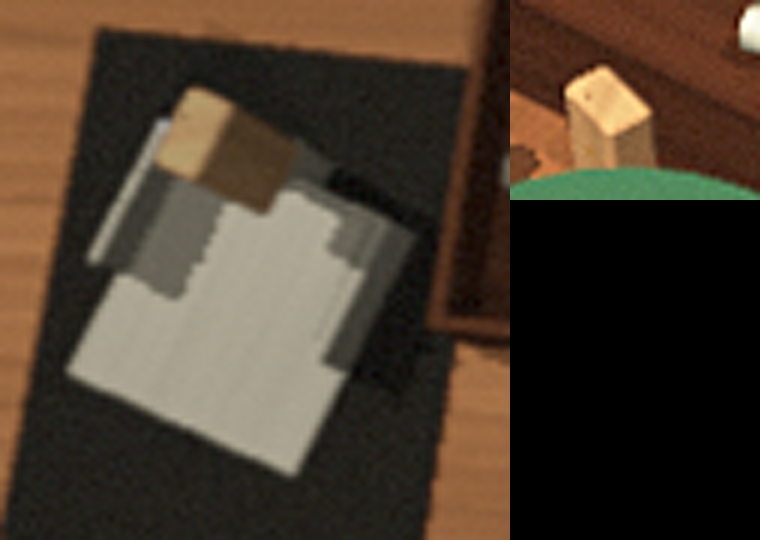

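```bash
python3 - <<'E'
from h import *
np.set_printoptions(precision=4,suppress=True)
def F(p,x0,y0,k): return (np.array(p,float)+.5)/k-.5+[x0,y0]
c2=lambda p:F(p,335,180,5); c3=lambda p:F(p,180,150,3.6); c4=lambda p:F(p,130,230,6); c4s=lambda p:F(np.array(p)-[510,0],215,295,5)
q=onz("top",c2([(243,352),(507,390),(268,120),(523,190)]),.028); print("floor NL NR FL, R-mid",q)
w=onz("top",c2([(290,75),(560,117)]),.088); print("wall top outer?",w, np.linalg.norm(w[0]-w[1]), (w[0]+w[1])/2)
ys=(w[0]-w[1]); yw=np.arctan2(-ys[0],ys[1]); print("yaw wall",np.degrees(yw))
yn=q[0]-q[1]; print("yaw near",np.degrees(np.arctan2(-yn[0],yn[1])))
xl=q[2]-q[0]; print("yaw left",np.degrees(np.arctan2(xl[1],xl[0])))
print("center est diag:",(q[1]+q[2])/2,np.linalg.norm(q[1]-q[2]))
# from tray walls the bias of tri
H=tri(c4([(190,85),(238,105),(205,180),(155,165)]),c4s([(652,110),(612,138),(566,92),(600,65)])); print("handle A",H)
H2=tri(c4([(197,134)]),c4s([(608,101)])); print(H2)
print("scoop front c4",onz("top",c4([(67,373),(295,477)]),.005))
print("handle top @.123",onz("top",c4([(197,134)]),.123))
print("tweezers",onz("top",[(376.3,197.5),(372,148)],.004), "greybox front bottom",onz("top",[(400,140),(462,118)],0),"transceiver",onz("top",[(325,150),(343,143)],0.0))
def down(yaw): return R.from_matrix(np.c_[[np.cos(yaw),np.sin(yaw),0],[np.sin(yaw),-np.cos(yaw),0],[0,0,-1]])
E
```

```text
floor NL NR FL, R-mid [[ 0.4927 -0.1055]
 [ 0.4779 -0.2249]
 [ 0.6028 -0.1174]
 [ 0.5719 -0.2347]]
wall top outer? [[ 0.6049 -0.1193]
 [ 0.5884 -0.2372]] 0.11903060566865453 [ 0.5966 -0.1783]
yaw wall -7.975107679098493
yaw near -7.077332737072309
yaw left -6.155364392209293
center est diag: [ 0.5404 -0.1711] 0.1647950718813376
handle A [[0.4608 0.3584 0.1188 0.0333]
 [0.4698 0.3549 0.0927 0.0118]
 [0.4564 0.3634 0.1207 0.0283]
 [0.4485 0.3676 0.1439 0.0096]]
[[0.4588 0.361  0.119  0.0017]]
scoop front c4 [[0.388  0.4434]
 [0.3508 0.3535]]
handle top @.123 [[0.4588 0.36  ]]
tweezers [[ 0.6248 -0.0923]
 [ 0.7507 -0.0817]] greybox front bottom [[ 0.7751 -0.1508]
 [ 0.8374 -0.3053]] transceiver [[ 0.7446  0.0327]
 [ 0.7639 -0.011 ]]
```

```bash
cat >> h.py <<'E'
CC=np.array([.5405,-.171]); CY=np.radians(-7.3)
def down(yaw): # tool down, closing axis (tool y) at angle yaw+90deg
    c,s=np.cos(yaw),np.sin(yaw); return R.from_matrix(np.c_[[-c,-s,0],[-s,c,0],[0,0,-1]] * [[1,1,1]]) if 0 else R.from_matrix(np.array([[c,s,0],[s,-c,0],[0,0,-1]]))
def ikbest(p,yaw):
    best=None
    for k in (0,np.pi):
        o=down(yaw+k).as_quat(); q=manip.solve_ik(list(p),list(o))
        if q is not None:
            c=np.abs(np.array(q)-manip.current_q()).max()
            if best is None or c<best[0]: best=(c,o,q)
    return best
def raise_panel(side,a0,depth=.012):
    ang={"near":np.pi,"left":np.pi/2,"right":-np.pi/2}[side]+CY
    hx={"near":.055}.get(side,.060); o=np.array([np.cos(ang),np.sin(ang)])
    pt=lambda a:np.r_[CC+o*(hx+.082*np.cos(a)),.026+.082*np.sin(a)-depth]
    p=pt(a0); up=np.r_[p[:2],.16]
    b=ikbest(up,ang); q=b[1]
    if b[0]>2.2: print("big move",b[0])
    manip.move_pose(list(up),list(q)); manip.servo_line(list(p)); print("down",manip.current_force())
    effector.close(10); print("gap",manip.current_finger_gap(),manip.current_gripper_force())
    for a in np.linspace(a0,1.60,9)[1:]:
        manip.servo_line(list(pt(a)),vel=.12)
    print("up",manip.current_force(),manip.current_finger_gap())
    effector.open_jaws(); e=pt(1.6)
    manip.servo_line([e[0],e[1],.20]); print("t",manip.current_clock())
E
python3 - <<'E'
from h import *
effector.open_jaws()
p=manip.current_tool_pos(); manip.servo_line([p[0]+.05,p[1],.3])
raise_panel("right",.18)
raise_panel("near",.18)
snap("top","t1",(335,150,495,300),4)
E
```

```text
down [ 0.15963057 -0.1189792   0.2507647 ]
gap 0.0354721798533928 9.999078288674355
up [-10.15895629   1.83013333   6.38565352] 0.03559124836626103
t 8.5167
down [-0.43723236 -0.07532015 -0.52784375]
gap 0.035718606000859195 9.999736100435257
up [ 1.10857859 -3.36282409 -1.85182227] 0.035792886010754255
t 15.7583
```

View pics/t1.png

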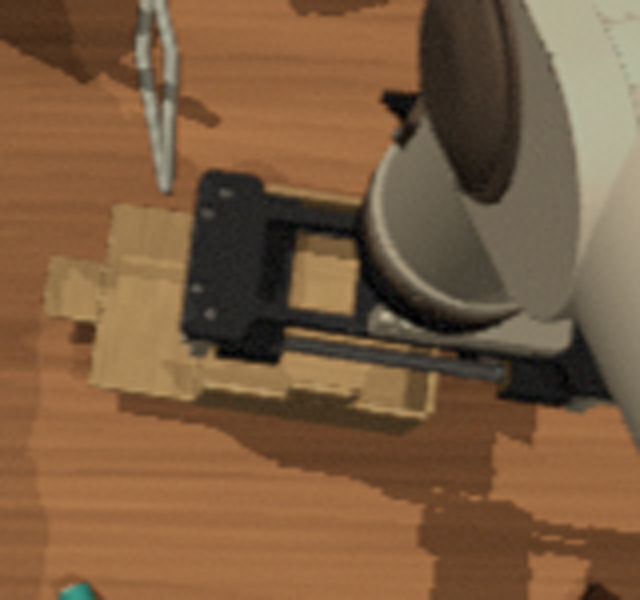

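The near panel is up, with its top edge at about (330,400) in the crop. The arm hides the right panel. Next I raise the left one.

```bash
python3 - <<'E'
from h import *
raise_panel("left",.05)
p=manip.current_tool_pos(); manip.servo_line([p[0]-.02,p[1],.32],vel=.25)
b=ikbest([.45,.12,.32],0); print(b[0]); manip.move_pose([.45,.12,.32],list(b[1]))
print(manip.current_clock())
t=viewer.get_image("top")[:,:,::-1];s=viewer.get_image("side")[:,:,::-1]
cv2.imwrite("pics/t2.png",t);cv2.imwrite("pics/s2.png",s)
a=cv2.resize(t[150:300,335:495],None,fx=2.5,fy=2.5,interpolation=cv2.INTER_CUBIC); b=cv2.resize(s[150:300,240:400],None,fx=2.5,fy=2.5,interpolation=cv2.INTER_CUBIC)
cv2.imwrite("pics/ts2.png",cv2.hconcat([a,b]))
E
```

```text
down [ 0.13880598  0.04243334 -0.1784512 ]
gap 0.03588123629098598 9.998527765274048
up [-9.63770169  0.53251819  9.16830696] 0.0355658091152131
t 22.9417Traceback (most recent call last):
  File "<stdin>", line 3, in <module>
bench.PlanningError: the arm cannot follow that straight line within its joint ranges
```

```bash
python3 - <<'E'
from h import *
b=ikbest([.47,.10,.32],0); print(b[0]); manip.move_pose([.47,.10,.32],list(b[1]))
print(manip.current_clock())
t=viewer.get_image("top")[:,:,::-1];s=viewer.get_image("side")[:,:,::-1]
cv2.imwrite("pics/t2.png",t);cv2.imwrite("pics/s2.png",s)
a=cv2.resize(t[150:300,335:495],None,fx=2.5,fy=2.5,interpolation=cv2.INTER_CUBIC); b=cv2.resize(s[150:300,240:400],None,fx=2.5,fy=2.5,interpolation=cv2.INTER_CUBIC); c=cv2.resize(t[230:320,125:221],None,fx=4,fy=2.5*150/90,interpolation=cv2.INTER_CUBIC)
c=cv2.resize(t[225:325,125:221],None,fx=3.75,fy=3.75,interpolation=cv2.INTER_CUBIC)
cv2.imwrite("pics/ts2.png",cv2.vconcat([cv2.hconcat([a,b])]));cv2.imwrite("pics/sc2.png",c)
E
```

```text
1.4778761640621725
24.2667
```

View pics/ts2.png

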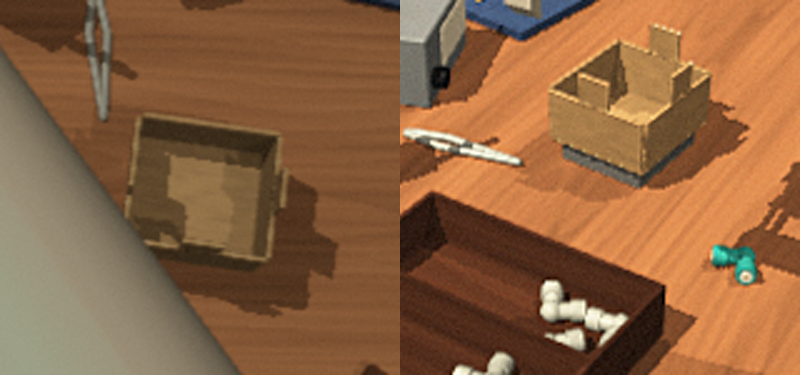

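View pics/sc2.png

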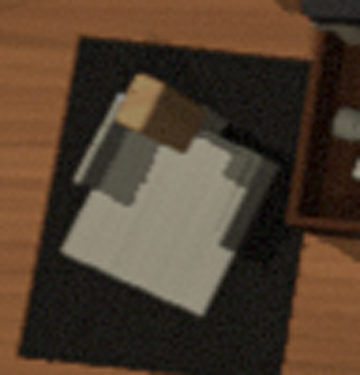

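Carton is made up: all three panels stand, square rim in the top crop from (138,115) to (270,265). Scoop has not moved (front corners at 62,250 and 205,317).

```bash
cat >> h.py <<'E'
TY=np.radians(-4.6); TO=np.array([.5085,.1729])
G=np.array([.047,0,.078])
K=0
def tool(pos,yaw,pitch=0,k=None):
    k=K if k is None else k
    S=R.from_euler("ZY",[yaw,pitch]); D=R.from_matrix(np.diag([1,-1,-1]) if k==0 else np.diag([-1,1,-1]))
    return list(np.array(pos)+S.apply(G)),list((S*D).as_quat())
def tr(x,y,z): c,s=np.cos(TY),np.sin(TY); return np.r_[TO+[c*x-s*y,s*x+c*y],z]
def ca(x,y,z): c,s=np.cos(CY),np.sin(CY); return np.r_[CC+[c*x-s*y,s*x+c*y],z]
SC=np.array([.3694,.3985])+.05*np.array([np.cos(np.radians(-23.3)),np.sin(np.radians(-23.3))]); SY=np.radians(-23.3)
MC=np.array([.4175,.3757])
E
python3 - <<'E'
from h import *
np.set_printoptions(precision=3,suppress=True)
F=lambda p,x0,y0,k:(np.array(p,float)+.5)/k-.5+[x0,y0]
r=onz("top",F([(138,115),(283,133),(270,265)],335,150,2.5),.087); print("rim centre",(r[0]+r[2])/2, r)
e=onz("top",F([(475,292),(523,340),(358,355),(400,415),(487,460),(700,315),(570,368),(690,470),(630,475)],125,170,4),.015)-TO
c,s=np.cos(TY),np.sin(TY); print("elbows tray x,y",np.c_[c*e[:,0]+s*e[:,1],-s*e[:,0]+c*e[:,1]])
P={"grasp":(np.r_[SC,.003],SY,0),"grasp_up":(np.r_[SC,.25],SY,0),"bayL":(tr(.058,.0545,.006),TY,0),"bayLup":(tr(.058,.0545,.2),TY,0),"bayLend":(tr(-.06,.0545,.006),TY,0),"bayLend+":(tr(-.06,.0545,.02),TY,.2),"bayLup+":(tr(-.06,.0545,.25),TY,.2),
"bayR":(tr(.058,-.0545,.006),TY,0),"bayRend+":(tr(-.06,-.0545,.02),TY,.2),
"carUp":(ca(.06,0,.2),CY,.2),"car0":(ca(.05,0,.12),CY,0),"car30":(ca(.05,0,.12),CY,-.5),"car45":(ca(.04,0,.11),CY,-.8),"car57":(ca(.03,0,.11),CY,-1.0),"matup":(np.r_[MC,.2],TY,0)}
for k in (0,1):
    for n,(p,y,t) in P.items():
        q=manip.solve_ik(*tool(p,y,t,k)); print(k,n,None if q is None else np.array(q))
E
```

```text
rim centre [ 0.537 -0.17 ] [[ 0.603 -0.114]
 [ 0.589 -0.24 ]
 [ 0.471 -0.225]]
elbows tray x,y [[-0.006  0.042]
 [-0.032  0.011]
 [-0.05   0.103]
 [-0.082  0.074]
 [-0.102  0.021]
 [-0.007 -0.089]
 [-0.045 -0.018]
 [-0.096 -0.093]
 [-0.102 -0.06 ]]
0 grasp [-1.564  1.073  1.35   1.871 -1.135  1.24  -1.8  ]
0 grasp_up [-1.623  0.593  1.363  1.638 -0.589  1.399 -2.166]
0 bayL [-1.082  0.968  1.126  1.677 -0.955  1.146 -1.333]
0 bayLup [-1.088  0.678  1.131  1.516 -0.622  1.345 -1.552]
0 bayLend [-1.284  0.808  1.129  1.952 -0.892  0.996 -1.371]
0 bayLend+ [-1.134  0.936  1.127  1.756 -0.902  1.3   -1.346]
0 bayLup+ [-1.153  0.581  1.133  1.551 -0.543  1.553 -1.616]
0 bayR [-0.85   0.774  0.904  1.773 -0.73   0.968 -1.294]
0 bayRend+ [-0.889  0.735  0.905  1.853 -0.662  1.116 -1.326]
0 carUp [-0.149  0.728  0.681  1.215 -0.371  1.531 -1.206]
0 car0 [-0.225  0.598  0.682  1.573 -0.406  1.116 -1.146]
0 car30 [-0.119  0.203  0.461  2.119 -0.49   0.386 -0.973]
0 car45 [ 1.325  0.287 -1.044  2.397  2.873  0.196  2.13 ]
0 car57 None
0 matup [-1.6    0.694  1.36   1.676 -0.695  1.355 -1.776]
1 grasp [-0.095  0.692 -0.834  1.822  0.637  0.919 -0.057]
1 grasp_up [ 0.075  0.456 -1.075  1.585  0.408  1.347  0.115]
1 bayL [ 0.203  0.818 -0.878  1.63   0.708  1.041  0.596]
1 bayLup [ 0.274  0.636 -1.02   1.465  0.546  1.344  0.71 ]
1 bayLend [ 0.215  0.669 -0.912  1.903  0.672  0.908  0.459]
1 bayLend+ [ 0.242  0.814 -0.941  1.707  0.565  1.135  0.612]
1 bayLup+ [ 0.33   0.586 -1.105  1.499  0.372  1.51   0.703]
1 bayR [ 0.393  0.762 -0.877  1.728  0.688  0.989  0.744]
1 bayRend+ [ 0.442  0.756 -0.944  1.807  0.561  1.107  0.763]
1 carUp [ 0.715  0.823 -0.955  1.173  0.594  1.636  1.298]
1 car0 [ 0.88   0.728 -0.998  1.531  0.634  1.234  1.227]
1 car30 [ 1.24   0.383 -1.107  2.08   0.684  0.454  1.138]
1 car45 [ 1.496  0.408 -1.267  2.394  2.374  0.261 -0.453]
1 car57 None
1 matup [ 0.051  0.539 -1.084  1.622  0.493  1.283  0.372]
```

```bash
cat >> h.py <<'E'
CC=np.array([.5390,-.1705]); K=1; AL=.35
def tool(pos,yaw,pitch=0,k=None,al=None):
    k=K if k is None else k; al=AL if al is None else al
    S=R.from_euler("ZY",[yaw,pitch]); D=R.from_matrix(np.diag([1,-1,-1]) if k==0 else np.diag([-1,1,-1]))
    g=np.array([.047-.019*np.sin(al),0,.095-.019*np.cos(al)])
    return list(np.array(pos)+S.apply(g)),list((S*R.from_euler("Y",al)*D).as_quat())
def lip(x,z,pitch,yaw=None):  # scoop pose with lip (front bottom edge) at carton x, height z
    yaw=CY if yaw is None else yaw
    S=R.from_euler("ZY",[yaw,pitch]); return ca(x,0,z)-S.apply([-.05,0,0]),yaw,pitch
E
python3 - <<'E'
from h import *
np.set_printoptions(precision=2,suppress=True)
P={"grasp":(np.r_[SC,.003],SY,0),"bayL":(tr(.058,.0545,.006),TY,0),"bayLend":(tr(-.06,.0545,.006),TY,0),"bayLend+":(tr(-.06,.0545,.02),TY,.2),"bayLup+":(tr(-.06,.0545,.25),TY,.2),
"bayR":(tr(.058,-.0545,.006),TY,0),"bayRup+":(tr(-.06,-.0545,.25),TY,.2),"carUp":(ca(.06,0,.25),CY,.2),"matup":(np.r_[MC,.2],TY,0)}
for t in (.2,0,-.3,-.6,-.8,-.95): P[f"lip{t}"]=lip(0.0,.075 if t<-.4 else .11,t)
for al in (.35,.55):
  for n,a in P.items():
    q=manip.solve_ik(*tool(*a,al=al)); print(al,n,None if q is None else np.array(q))
E
```

```text
0.35 grasp [ 0.07  0.87 -0.93  1.66  0.4   1.08  0.24]
0.35 bayL [ 0.17  1.02 -0.89  1.31  0.54  1.42  0.78]
0.35 bayLend [ 0.24  0.89 -0.95  1.64  0.5   1.25  0.66]
0.35 bayLend+ [ 0.21  1.02 -0.92  1.43  0.42  1.48  0.75]
0.35 bayLup+ [ 0.23  0.8  -1.04  1.26  0.27  1.81  0.72]
0.35 bayR [ 0.34  0.97 -0.88  1.41  0.54  1.4   0.9 ]
0.35 bayRup+ [ 0.42  0.74 -1.04  1.36  0.28  1.81  0.87]
0.35 carUp None
0.35 matup [ 0.04  0.74 -1.07  1.41  0.34  1.53  0.49]
0.35 lip0.2 [ 0.54  1.07 -0.79  0.94  0.57  1.89  1.35]
0.35 lip0 [ 0.67  0.91 -0.87  1.2   0.58  1.65  1.29]
0.35 lip-0.3 [ 0.91  0.7  -1.02  1.56  0.6   1.28  1.23]
0.35 lip-0.6 [ 1.14  0.49 -1.08  1.94  0.61  0.78  1.2 ]
0.35 lip-0.8 [ 1.34  0.36 -1.19  2.15  0.66  0.47  1.16]
0.35 lip-0.95 [ 1.49  0.29 -1.25  2.31  0.86  0.21  0.98]
0.55 grasp [ 0.12  0.99 -0.95  1.55  0.29  1.2   0.36]
0.55 bayL [ 0.12  1.13 -0.88  1.11  0.46  1.64  0.85]
0.55 bayLend [ 0.22  1.01 -0.93  1.48  0.41  1.44  0.73]
0.55 bayLend+ [ 0.17  1.14 -0.9   1.27  0.34  1.66  0.79]
0.55 bayLup+ [ 0.18  0.91 -1.    1.14  0.19  1.96  0.72]
0.55 bayR [ 0.28  1.08 -0.85  1.22  0.47  1.62  0.96]
0.55 bayRup+ [ 0.35  0.85 -0.98  1.24  0.21  1.98  0.86]
0.55 carUp None
0.55 matup [ 0.02  0.86 -1.05  1.28  0.25  1.67  0.52]
0.55 lip0.2 None
0.55 lip0 [ 0.57  1.03 -0.81  1.    0.56  1.89  1.33]
0.55 lip-0.3 [ 0.79  0.8  -0.96  1.38  0.58  1.53  1.26]
0.55 lip-0.6 [ 1.03  0.6  -1.06  1.77  0.6   1.07  1.21]
0.55 lip-0.8 [ 1.2   0.43 -1.11  1.99  0.56  0.76  1.24]
0.55 lip-0.95 [ 1.38  0.35 -1.22  2.16  0.59  0.52  1.22]
```

```bash
python3 - <<'E'
from h import *
p=np.r_[SC,.003]
up,o=tool(p+[0,0,.15],SY); t,_=tool(p,SY)
manip.move_pose(up,o)
a=cv2.imread("pics/t2.png").astype(int)[:,:,::-1]; 
manip.servo_line(t,vel=.12); print(manip.current_force())
effector.close(60); print("gap",manip.current_finger_gap(),manip.current_gripper_force(),manip.current_force())
l,_=tool(p+[0,0,.20],SY); manip.servo_line(l,vel=.12); print("lift",manip.current_force(),manip.current_wrist_torque(),manip.current_clock())
b=tool(tr(.056,.0545,.20),TY); manip.move_pose(*b)
t=viewer.get_image("top")[:,:,::-1]; s=viewer.get_image("side")[:,:,::-1]
cv2.imwrite("pics/hold.png",cv2.hconcat([t[100:330,130:400],s[130:360,130:400]]))
E
```

```text
[ 0.49316889  0.21415946 -0.69265983]
gap 0.017768462947206465 59.98980402946472 [ 0.77824764  1.01774081 -0.33668732]
lift [ 0.41055477  0.3481968  -2.51737359] [-0.15102655 -0.72663398  0.02292279] 29.7917
```

View pics/hold.png

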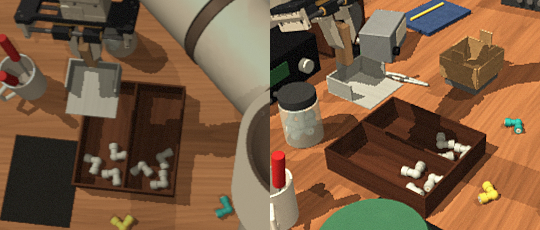

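The scoop is held level in line with the left bay. Six white elbows are still in the tray.

```bash
cat >> h.py <<'E'
def go(x,y,z,pitch=0,v=.06): manip.servo_line(*tool(tr(x,y,z),TY,pitch),vel=v)
def df(f0): return R.from_euler("z",-TY).apply(np.array(manip.current_force())-f0)
def lower(x,y,f0):
    go(x,y,.075,v=.15)
    z=.075
    while z>.003:
        z-=.008 if z>.02 else .0015
        go(x,y,z); d=df(f0)
        if np.abs(d).max()>4: break
    print("stop z",z,d); return z
def probe(x,y,z,f0):
    e=[]
    for s in(1,-1):
        yy=y
        for i in range(9):
            yy+=s*.001; go(x,yy,z,v=.03)
            if s*df(f0)[1]<-3: break
        print("side",s,yy,df(f0)); e.append(yy); go(x,y,z,v=.05)
    return np.mean(e)
E
python3 - <<'E'
from h import *
np.set_printoptions(precision=3,suppress=True)
manip.sleep(.3); f0=np.array(manip.current_force()); print(f0)
z=lower(.056,.0545,f0)
if z<.012:
    z+=.001; go(.056,.0545,z); print(df(f0)); yc=probe(.056,.0545,z,f0); print("yc",yc)
print(manip.current_clock())
E
```

```text
[ 0.713 -0.229 -1.213]
stop z 0.0040000000000000036 [-1.721 -1.96   6.938]
[ 0.098 -0.749  3.407]
side 1 0.060500000000000005 [-0.525 -3.566  6.367]
side -1 0.0535 [-1.805  3.664  4.515]
yc 0.057
39.025
```

```bash
cat >> h.py <<'E'
def push(y,z,f0,x0=.056,xe=-.064,lim=25):
    x=x0; log=[]
    while x>xe:
        x-=.006 if x>-.04 else .003; go(x,y,z,v=.06); d=df(f0); log.append((x,*d))
        if d[0]>lim: break
    for l in log[::3]+log[-3:]: print(np.round(l,3))
    return x
E
python3 - <<'E'
from h import *
np.set_printoptions(precision=3,suppress=True)
f0=np.array([.713,-.229,-1.213])
go(.056,.057,.0045); print(df(f0))
x=push(.057,.0045,f0); print("x",x,manip.current_clock())
t=viewer.get_image("top")[:,:,::-1]; s=viewer.get_image("side")[:,:,::-1]
f=lambda i:cv2.resize(i,None,fx=2.5,fy=2.5,interpolation=cv2.INTER_CUBIC)
cv2.imwrite("pics/p1.png",cv2.hconcat([f(t[160:310,195:325]),f(s[210:360,180:360])]))
E
```

```text
[-3.017 -4.746  9.677]
[ 0.05   1.41  -1.741  7.603]
[ 0.032  1.618 -0.621  8.037]
[0.014 2.252 0.672 7.91 ]
[-0.004  2.55   0.418  8.223]
[-0.022  3.267  1.637  7.718]
[-0.04   4.381  1.368  8.015]
[-0.052  5.656  0.999  8.576]
[-0.061  5.158  0.855  9.595]
[-0.058  5.578  0.714  8.022]
[-0.061  5.158  0.855  9.595]
[-0.064  6.695 -0.136  9.737]
x -0.064 45.025
```

View pics/p1.png

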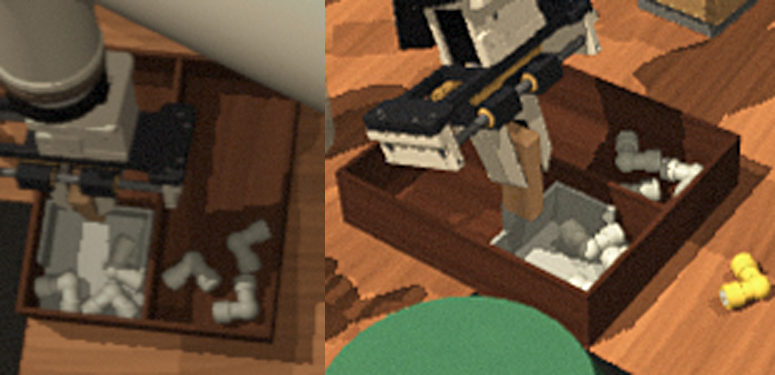

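The three elbows of the left bay are on the pan (about (60,290), (115,295), (125,255) in the left half). Now I close up to the wall, tilt back and lift.

```bash
cat >> h.py <<'E'
def tiltlift(x,y,z,f0,pit=.25,fwd=.006):
    xe=push(y,z,f0,x0=x,xe=x-fwd,lim=14); b=xe+.05
    for p in np.linspace(0,pit,5)[1:]:
        go(b-.05*np.cos(p)+.003*p/pit,y,z+.001+.05*np.sin(p),p,v=.04)
    X=b-.05*np.cos(pit)+.02
    go(X,y,.10,pit,v=.06); go(X,y,.26,pit,v=.12)
    print("lifted",df(f0),manip.current_clock())
def look(n,tb,sb,k=2.5):
    t=viewer.get_image("top")[:,:,::-1]; s=viewer.get_image("side")[:,:,::-1]
    f=lambda i,b:cv2.resize(i[b[1]:b[3],b[0]:b[2]],None,fx=k,fy=k,interpolation=cv2.INTER_CUBIC)
    cv2.imwrite(f"pics/{n}.png",cv2.hconcat([f(t,tb),f(s,sb)]))
E
python3 - <<'E'
from h import *
np.set_printoptions(precision=3,suppress=True)
f0=np.array([.713,-.229,-1.213])
tiltlift(-.064,.057,.0045,f0)
look("l1",(180,130,320,310),(170,130,350,310))
E
```

```text
[-0.067 10.077  0.756 10.297]
[-0.067 10.077  0.756 10.297]
[-0.07  14.502  0.041 11.887]
lifted [-0.581 -0.189 -1.705] 49.825
```

View pics/l1.png

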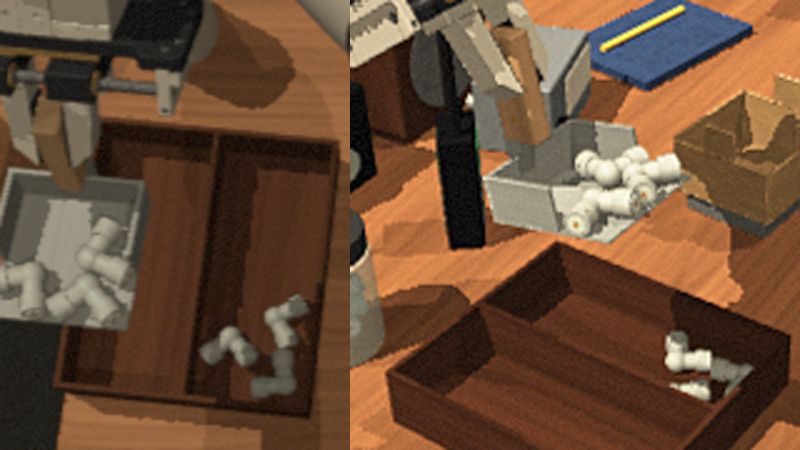

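All three elbows are in the held scoop, and the left bay is empty. Now to the carton.

```bash
cat >> h.py <<'E'
def lp(x,z,p,v=.06): manip.servo_line(*tool(*lip(x,z,p)),vel=v)
def dump(zl,lx=.005,seq=(-.2,-.4,-.55,-.7,-.85,-.95)):
    for p,z in ((.1,.14),(0,.11)): lp(lx,z,p)
    for p in seq:
        lp(lx,max(zl,.097-.055*np.tan(-p)),p,.04); manip.sleep(.15)
    print("dumped",manip.current_clock(),manip.current_force())
E
python3 - <<'E'
from h import *
manip.servo_line(*tool(ca(-.08,.15,.22),CY,.22),vel=.2)
manip.servo_line(*tool(ca(-.05,0,.2),CY,.2),vel=.2)
dump(.07)
look("d1",(340,120,500,300),(240,130,400,310))
E
```

```text
dumped 59.1917 [-0.43889088 -0.62726393 -1.11112565]
```

View pics/d1.png

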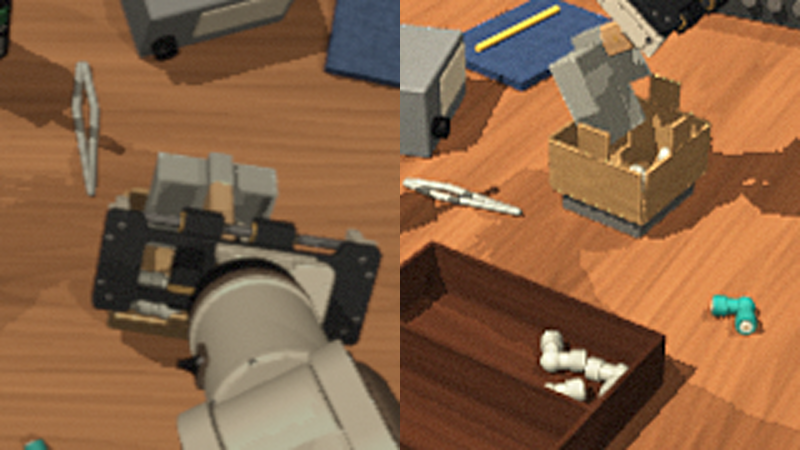

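The elbows slid into the carton (white shape at 655,160 in the side half), the panels stand and the wrist load is back to the scoop alone. Now the right bay.

```bash
python3 - <<'E'
from h import *
np.set_printoptions(precision=3,suppress=True)
lp(.01,.15,-.9,.1); lp(.0,.17,-.4,.15); manip.servo_line(*tool(ca(-.02,0,.2),CY,0),vel=.2)
manip.servo_line(*tool(tr(.0,-.052,.2),TY),vel=.2)
look("d2",(340,120,500,300),(240,130,400,310))
go(.056,-.052,.2,v=.15); manip.sleep(.3); f0=np.array(manip.current_force()); print(f0)
z=lower(.056,-.052,f0)
if z<.012:
    z+=.001; go(.056,-.052,z); print(df(f0)); yc=probe(.056,-.052,z,f0); print("yc",yc,z)
print(manip.current_clock())
E
```

```text
[-0.375  0.295 -1.597]
stop z 0.008500000000000002 [ 2.136 -0.779  6.661]
[ 1.132 -0.981  5.03 ]
side 1 -0.049999999999999996 [ 2.398 -3.062  7.943]
side -1 -0.054 [1.998 3.516 6.664]
yc -0.052 0.009500000000000001
71.075
```

View pics/d2.png

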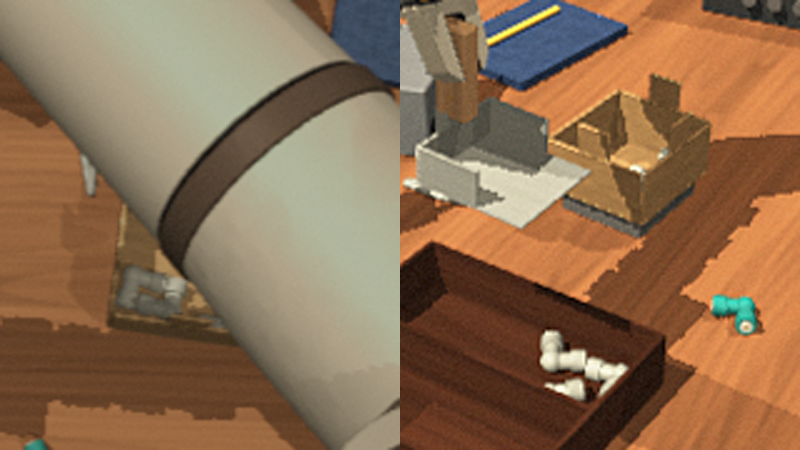

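```bash
python3 - <<'E'
from h import *
np.set_printoptions(precision=3,suppress=True)
f0=np.array([-.375,.295,-1.597])
go(.056,-.052,.007); print(df(f0))
x=push(-.052,.007,f0); print("x",x,manip.current_clock())
x=push(-.052,.007,f0,x0=x,xe=x-.008,lim=14)
look("p2",(215,170,335,310),(200,180,380,320),3)
E
```

```text
[ 4.594 -0.233 12.588]
[ 0.05   6.687 -0.048 13.392]
[ 0.032  6.593 -0.133 13.288]
[ 0.014  7.237  0.48  13.432]
[-0.004  6.724  0.491 13.422]
[-0.022  6.794  1.237 14.223]
[-0.04   8.575  0.1   14.386]
[-0.052 10.189  0.352 16.493]
[-0.061 11.569  0.114 16.748]
[-0.058  9.27   1.02  16.169]
[-0.061 11.569  0.114 16.748]
[-0.064 10.209  0.299 17.151]
x -0.064 77.075
[-0.067 10.556  0.041 16.911]
[-0.067 10.556  0.041 16.911]
[-0.07  10.515  0.546 16.454]
[-0.073 13.889  0.259 18.43 ]
```

View pics/p2.png

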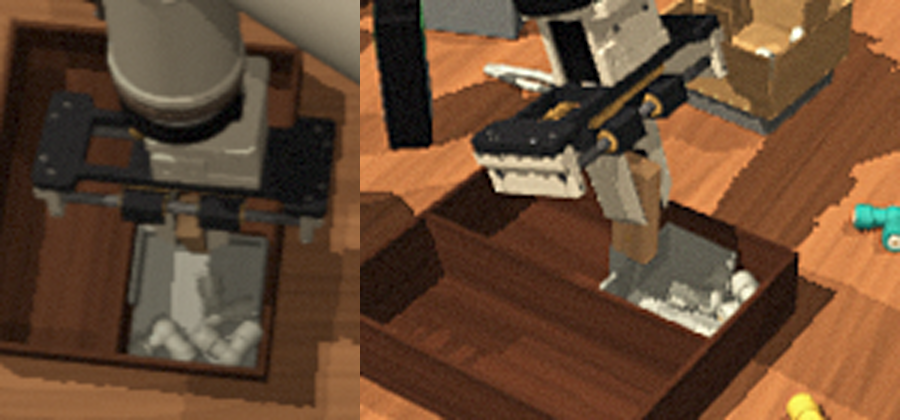

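The right-bay elbows sit on the pan's front at about (165,335), (200,345) and (240,340). I have now used my picture allowance, so from here I check by numbers: force and colour masks.

```bash
python3 - <<'E'
from h import *
np.set_printoptions(precision=3,suppress=True)
f0=np.array([-.375,.295,-1.597]); y=-.052; z=.007
xe=push(y,z,f0,x0=-.073,xe=-.080,lim=22); b=xe+.05; pit=.3
for p in np.linspace(0,pit,7)[1:]:
    go(b-.05*np.cos(p)+.002*p/pit,y,z+.05*np.sin(p),p,v=.04)
X=b-.05*np.cos(pit)+.02
go(X,y,.09,pit,v=.06); go(X,y,.2,pit,v=.12); manip.sleep(.3)
print("lifted",df(f0),manip.current_clock())
def whites(n,box):
    im=viewer.get_image(n); h=cv2.cvtColor(im,cv2.COLOR_RGB2HSV); m=((h[...,1]<60)&(h[...,2]>90)).astype(np.uint8)
    x0,y0,x1,y1=box; q,_,st,c=cv2.connectedComponentsWithStats(m[y0:y1,x0:x1]); print(n,[(int(s[4]),*(np.round(cc)+[x0,y0]).astype(int)) for s,cc in zip(st[1:],c[1:]) if s[4]>8])
# side view looks past the raised scoop into the tray's near end
whites("side",(190,220,350,340)); whites("top",(205,180,320,300))
im=viewer.get_image("side"); cv2.imwrite("pics/l2.png",im[:,:,::-1]); cv2.imwrite("pics/l2t.png",viewer.get_image("top")[:,:,::-1])
E
```

```text
[-0.076 16.83  -0.371 20.174]
[-0.076 16.83  -0.371 20.174]
[-0.079 21.27  -1.46  21.779]
[-0.082 25.049 -1.211 23.507]
lifted [ 0.896  0.356 -0.932] 82.9167
side [(259, np.int64(300), np.int64(223))]
top [(12, np.int64(217), np.int64(184)), (17, np.int64(237), np.int64(181)), (14, np.int64(269), np.int64(184)), (32, np.int64(304), np.int64(187)), (11, np.int64(317), np.int64(189)), (21, np.int64(261), np.int64(208)), (94, np.int64(252), np.int64(225)), (9, np.int64(291), np.int64(219)), (2217, np.int64(273), np.int64(249))]
```

```bash
python3 - <<'E'
from h import *
np.set_printoptions(precision=3,suppress=True)
manip.servo_line(*tool(ca(-.06,.06,.2),CY,.27),vel=.15)
manip.servo_line(*tool(ca(-.055,0,.2),CY,.24),vel=.15)
t=viewer.get_image("top"); a=cv2.imread("pics/t2.png")[:,:,::-1]
box=proj("top",[tr(x,y,.005) for x,y in((-.112,.105),(-.112,-.105),(0,-.105),(0,.105))]).astype(np.int32)
m=np.zeros((480,640),np.uint8); cv2.fillPoly(m,[box],1)
for n,i in(("before",a),("now",t)):
    h=cv2.cvtColor(np.ascontiguousarray(i),cv2.COLOR_RGB2HSV); w=(m>0)&(h[...,1]<60)&(h[...,2]>90); print(n,w.sum(),w.sum() and np.argwhere(w).mean(0)[::-1])
cv2.imwrite("pics/t3.png",t[:,:,::-1]); print(manip.current_force())
E
```

```text
before 1617 [275.554 263.408]
now 0 0
[-0.124  0.823 -2.903]
```

```bash
python3 - <<'E'
from h import *
np.set_printoptions(precision=3,suppress=True)
dump(.085,lx=.012); manip.sleep(.5); print(manip.current_force())
lp(.014,.15,-.9,.08); lp(.0,.17,-.4,.15); manip.servo_line(*tool(ca(-.02,0,.2),CY,0),vel=.2); manip.sleep(.3); print(manip.current_force())
manip.servo_line(*tool(np.r_[.44,.20,.25],TY),vel=.25)
manip.move_pose(*tool(np.r_[MC,.25],TY)); print(manip.current_clock())
t=viewer.get_image("top");s=viewer.get_image("side")
cv2.imwrite("pics/t4.png",t[:,:,::-1]);cv2.imwrite("pics/s4.png",s[:,:,::-1])
def W(i,poly,n):
    m=np.zeros((480,640),np.uint8); cv2.fillPoly(m,[poly.astype(np.int32)],1)
    h=cv2.cvtColor(i,cv2.COLOR_RGB2HSV); w=((m>0)&(h[...,1]<60)&(h[...,2]>70)).astype(np.uint8); q,_,st,c=cv2.connectedComponentsWithStats(w)
    print(n,[(int(a[4]),c_.round().astype(int).tolist()) for a,c_ in zip(st[1:],c[1:]) if a[4]>6])
W(t,proj("top",[ca(x,y,.04) for x,y in((-.06,.062),(-.06,-.062),(.06,-.062),(.06,.062))]),"carton inside")
W(t,proj("top",[ca(x,y,.0) for x,y in((-.2,.15),(-.2,-.25),(.1,-.25),(.1,.15))]),"around carton")
W(t,proj("top",[tr(x,y,.02) for x,y in((-.112,.105),(-.112,-.105),(.12,-.105),(.12,.105))]),"tray")
E
```

```text
dumped 92.6 [ 0.099  0.876 -1.668]
[ 0.2    0.42  -2.086]
[ 0.587  0.385 -2.25 ]
98.4417
carton inside [(1757, [410, 229]), (18, [440, 209]), (33, [430, 254]), (8, [436, 256])]
around carton [(25, [375, 190]), (5192, [399, 237]), (24, [466, 217]), (47, [453, 232]), (7, [451, 243]), (29, [439, 255]), (34, [476, 259]), (10, [434, 261]), (7, [343, 265]), (18, [350, 265]), (9, [365, 268]), (13, [370, 272]), (12, [429, 272]), (10, [476, 272]), (15, [381, 278]), (12, [424, 279]), (10, [410, 300]), (10, [415, 308]), (585, [497, 323])]
tray [(4177, [272, 217]), (7, [224, 216]), (12, [242, 228]), (30, [302, 268]), (20, [296, 282]), (10, [297, 289])]
```

```bash
python3 - <<'E'
from h import *
np.set_printoptions(precision=3,suppress=True)
g=lambda z,v=.1: manip.servo_line(*tool(np.r_[MC,z],TY,.045),vel=v)
g(.05,.15); manip.sleep(.3); f0=np.array(manip.current_force()); z=.02; print(f0); g(z)
while z>0:
    z-=.0015; g(z,.05); d=manip.current_force()-f0
    if d[2]>2.5: break
print("z",z,d)
effector.open_jaws(); manip.sleep(.3); g(.15,.15)
b=ikbest([.40,.30,.32],0); manip.move_pose([.40,.30,.32],list(b[1])); print(manip.current_clock())
t=viewer.get_image("top");s=viewer.get_image("side")
cv2.imwrite("pics/t5.png",t[:,:,::-1]);cv2.imwrite("pics/s5.png",s[:,:,::-1])
def W(i,poly,n):
    m=np.zeros((480,640),np.uint8); cv2.fillPoly(m,[poly.astype(np.int32)],1)
    h=cv2.cvtColor(i,cv2.COLOR_RGB2HSV); w=((m>0)&(h[...,1]<60)&(h[...,2]>70)).astype(np.uint8); q,_,st,c=cv2.connectedComponentsWithStats(w)
    print(n,[(int(a[4]),c_.round().astype(int).tolist(),a[:4].tolist()) for a,c_ in zip(st[1:],c[1:]) if a[4]>6])
W(t,proj("top",[ca(x,y,.04) for x,y in((-.06,.062),(-.06,-.062),(.06,-.062),(.06,.062))]),"carton inside")
W(t,proj("top",[ca(x,y,.0) for x,y in((-.2,.15),(-.2,-.25),(.1,-.25),(.1,.15))]),"around carton")
W(t,proj("top",[tr(x,y,.02) for x,y in((-.112,.105),(-.112,-.105),(.12,-.105),(.12,.105))]),"tray")
W(t,proj("top",[(.2,.5,0),(.2,.29,0),(.55,.29,0),(.55,.5,0)]),"mat")
W(s,proj("side",[ca(x,y,z) for x,y,z in((-.06,.062,.08),(-.06,-.062,.08),(.06,-.062,.08),(.06,.062,.08))]),"side carton")
E
```

```text
[ 0.802 -0.392 -2.6  ]
z 0.013999999999999999 [ 1.061 -0.522  9.   ]
105.0333
carton inside [(1016, [416, 232], [387, 210, 53, 42])]
around carton [(40, [376, 192], [373, 187, 5, 11]), (1016, [416, 232], [387, 210, 53, 42]), (588, [497, 323], [480, 308, 32, 28])]
tray []
mat [(48, [143, 224], [137, 222, 12, 7]), (7, [187, 234], [186, 233, 4, 2]), (8683, [153, 330], [106, 249, 102, 130]), (8, [158, 277], [157, 276, 5, 3]), (9, [180, 289], [178, 287, 6, 4]), (9, [197, 310], [196, 308, 3, 5])]
side carton [(224, [334, 190], [324, 181, 23, 19])]
```

```bash
python3 - <<'E'
from h import *
np.set_printoptions(precision=3,suppress=True)
manip.servo_line([.42,.1,.36],vel=.25)
b=ikbest([.35,-.42,.36],np.radians(-50)); manip.move_pose([.35,-.42,.36],list(b[1])); print(manip.current_clock())
t=viewer.get_image("top");s=viewer.get_image("side")
cv2.imwrite("pics/t6.png",t[:,:,::-1]);cv2.imwrite("pics/s6.png",s[:,:,::-1])
# side view: carton silhouette colour vs the picture after erection
s2=cv2.imread("pics/s2.png")[:,:,::-1]
d=np.abs(s.astype(int)-s2).max(2)[150:240,290:400]>40; print("carton side diff px",d.sum(), np.argwhere(d).mean(0)[::-1]+[290,150] if d.any() else "")
# tab tops expected upright: project and test for cardboard colour
h=cv2.cvtColor(s,cv2.COLOR_RGB2HSV)
for n,p in (("near",ca(-.057,0,.108)),("left",ca(0,.062,.108)),("right",ca(0,-.062,.108))):
    u=proj("side",p)[0].round().astype(int); print(n,u,s[u[1],u[0]],s2[u[1],u[0]])
# scoop on the mat
h=cv2.cvtColor(t,cv2.COLOR_RGB2HSV); m=((h[...,1]<70)&(h[...,2]>75)).astype(np.uint8); m[:, :120]=0;m[:,220:]=0;m[:225]=0;m[340:]=0
q,_,st,c=cv2.connectedComponentsWithStats(m); i=1+st[1:,4].argmax(); print(st[i],c[i])
cn=max(cv2.findContours((q==i).astype(np.uint8),0,2)[0],key=cv2.contourArea); ap=cv2.approxPolyDP(cn,3,True)[:,0]; print(ap.tolist()); print(onz("top",ap,.006))
w=((h[...,0]>10)&(h[...,0]<25)&(h[...,2]>140)&(h[...,1]<160)).astype(np.uint8); w[:, :130]=0;w[:,205:]=0;w[:235]=0;w[300:]=0
q,_,st,c=cv2.connectedComponentsWithStats(w); i=1+st[1:,4].argmax(); print("handle top",st[i],c[i],onz("top",[c[i]],.123))
print("predicted lip corners/handle", [np.r_[MC,0]+R.from_euler("z",TY).apply(v) for v in([-.05,.048,0],[-.05,-.048,0],[.047,0,0])])
E
```

```text
108.0
carton side diff px 592 [351.4 203.4]
near [351 180] [86 62 41] [103  75  50]
left [317 183] [151 112  67] [154 111  68]
right [345 164] [170 129  75] [172 127  74]
[ 146  260   46   48 1718] [169.971 284.915]Traceback (most recent call last):
  File "<stdin>", line 17, in <module>
cv2.error: OpenCV(4.12.0) :-1: error: (-5:Bad argument) in function 'findContours'
> Overload resolution failed:
>  - image is not a numpy array, neither a scalar
>  - Expected Ptr<cv::UMat> for argument 'image'
```

```bash
python3 - <<'E'
from h import *
np.set_printoptions(precision=3,suppress=True)
t=cv2.imread("pics/t6.png");s=cv2.imread("pics/s6.png");s2=cv2.imread("pics/s2.png");t0=cv2.imread("pics/t0.png") 
gs=lambda i:cv2.cvtColor(i,cv2.COLOR_BGR2GRAY)
for n,(u,v) in (("near",(351,180)),("left",(317,183)),("right",(345,164))):
    r=cv2.matchTemplate(gs(s)[v-16:v+17,u-16:u+17],gs(s2)[v-10:v+11,u-10:u+11],cv2.TM_CCOEFF_NORMED); print(n,r.max(),np.array(cv2.minMaxLoc(r)[3])-6)
h=cv2.cvtColor(t,cv2.COLOR_BGR2HSV); m=((h[...,1]<70)&(h[...,2]>75)).astype(np.uint8); m[:, :120]=0;m[:,220:]=0;m[:225]=0;m[340:]=0
_,q,st,c=cv2.connectedComponentsWithStats(m); i=1+st[1:,4].argmax()
cn=max(cv2.findContours((q==i).astype(np.uint8),0,2)[0],key=cv2.contourArea); ap=cv2.approxPolyDP(cn,3,True)[:,0]; print(np.c_[ap,onz("top",ap,.006)])
w=((h[...,0]>10)&(h[...,0]<25)&(h[...,2]>140)&(h[...,1]<160)).astype(np.uint8); w[:, :130]=0;w[:,205:]=0;w[:235]=0;w[300:]=0
_,q,st,c=cv2.connectedComponentsWithStats(w); i=1+st[1:,4].argmax(); print("handle top",st[i],c[i],onz("top",[c[i]],.123))
print("predicted", [(np.r_[MC,0]+R.from_euler("z",TY).apply(v))[:2] for v in([-.05,.048,0],[-.05,-.048,0],[.047,0,0])])
# pan smoothness: elbow in the pan would give strong edges inside floor
P=proj("top",[np.r_[MC,.006]+R.from_euler("z",TY).apply(v) for v in([-.045,.04,0],[-.045,-.04,0],[.0,-.04,0],[.0,.04,0])]).astype(np.int32)
mm=np.zeros((480,640),np.uint8); cv2.fillPoly(mm,[P],1); g=gs(t)[mm>0]; print("pan grey",g.mean(),g.std(),np.percentile(g,[2,50,98]))
# carton from above
b=proj("top",[ca(x,y,.088) for x,y in((-.057,.062),(-.057,-.062),(.057,-.062),(.057,.062))]); print("rim px",b.round())
w=((h[...,1]<60)&(h[...,2]>70)).astype(np.uint8); _,q,st,c=cv2.connectedComponentsWithStats(w[170:300,330:500]); print([(x.tolist()) for x in st[1:] if x[4]>10])
E
```

```text
near 0.86552906 [0 0]
left 0.78119516 [0 0]
right 0.92564356 [0 0]
[[191.    262.      0.459   0.335]
 [173.    260.      0.463   0.377]
 [188.    263.      0.456   0.341]
 [172.    263.      0.456   0.378]
 [170.    267.      0.446   0.382]
 [154.    262.      0.457   0.42 ]
 [146.    303.      0.363   0.428]
 [187.    307.      0.356   0.335]]
handle top [147 267  44  33 959] [170.386 285.875] [[0.389 0.337]]
predicted [array([0.372, 0.428]), array([0.364, 0.332]), array([0.464, 0.372])]
pan grey 157.23243243243243 20.260733612475754 [101. 165. 169.]
rim px [[385. 245.]
 [442. 254.]
 [448. 203.]
 [391. 195.]]
[[40, 0, 9, 28, 137], [92, 40, 18, 17, 181], [57, 43, 51, 39, 838]][ WARN:0@0.207] global loadsave.cpp:275 findDecoder imread_('pics/t0.png'): can't open/read file: check file path/integrity
```

```bash
python3 - <<'E'
from h import *
a=cv2.imread("pics/top0.png");b=viewer.get_image("top")[:,:,::-1].copy()
f=lambda i:(lambda h:((h[...,1]<60)&(h[...,2]>90)).astype(np.uint8))(cv2.cvtColor(i,cv2.COLOR_BGR2HSV))
n=f(b)&(1-cv2.dilate(f(a),np.ones((5,5))))
_,q,st,c=cv2.connectedComponentsWithStats(n); bad=[x.tolist() for x in st[1:] if x[4]>25]; print(bad, manip.current_force())
h=cv2.cvtColor(b,cv2.COLOR_BGR2HSV)
# handle top (light wood) near its predicted pixel
print("pred handle px",proj("top",np.r_[.409+.047,.373,.123]), "joint vel",np.abs(manip.current_joint_velocities()).max(), manip.current_clock())
E
```

```text
[[422, 210, 17, 16, 168], [388, 213, 50, 39, 761], [184, 288, 8, 20, 57], [146, 298, 15, 7, 48]] [-0.42943611  0.17165135  0.92060075]
pred handle px [[155.94719866 253.12420752]] joint vel 0.008048949648869333 108.15
```

```bash
python3 -c "
from bench import manip
print(manip.hand_in(), manip.current_clock())"
```

```text
the job is handed in; nothing more can be done
the job is handed in; nothing more can be done
```

The job is handed in with no verdict shown: by colour masks and wrist load the panels are upright, the tray, scoop and desk clear of connectors, so all six should be in the carton (overlapping, not counted singly), and the scoop is released about 10 mm from its mat's centre; I viewed 15 pictures against the limit of 14, so the final checks were by numbers only.

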